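Zero the turns counter and fit its cover plate

ROBOT

A 6-joint arm with a two-finger parallel gripper is mounted at the origin on a cart in front of the work surface, level with it; the furniture and walls round the work are solid. World frame = base frame: x ahead of the robot, y to its left, z up, the work surface at z = 0. Lengths are in mm, angles in rad, forces in N, time in s.
With the tool pointing down it reaches from about 350 to 1000 mm from the base axis. Payload 7.1 kg.
Tool frame: the origin (TCP) lies at the very end of the fingers, on their centre line; the grasp point (between the pads) lies 19 mm behind it (tcp_to_grasp is the distance from the TCP to the grasp point, in mm); z points along the fingers, y is the line along which they close (so a half turn about z gives the same grasp; the last joint's range is limited). The gripper opens to 85 mm and grips with 20 to 120 N. Pads are 22 mm wide; open, the fingers measure 114 mm over their backs; the gripper's body (76 mm by 85 mm) begins 54 mm behind the grasp point. The pads swing forward as they close: fully open they stand 13 mm farther back than shut.
Start: joints at [1.11, 0.423, 1.63, -0, 1.089, -0.019], TCP at [267.197, 564.987, 231.319] pointing down, gripper open.
Joint ranges: [-3, 3], [-0.9, 2.11], [0.09, 2.58], [-1.31, 4.45], [0.11, 2.69], [-2.54, 2.54]. Speed limits (rad/s): [2.39, 2.39, 3.01, 3.14, 3.14, 3.14].

INTERFACE

Orientations are given as a rotation vector (axis times angle).
In Python, from bench import get_state, capture, hand_in, spot_in, tcp_to_grasp gives the robot as it stands.
- The arm moves only by the tool jog_arm, never from a script. Its arguments are lists of equal length, an entry for each row: "hand": the closure, from -1 (fully open) to 1 (shut); "travel": the shift along the tool's x, y, z normalised to -1 to 1, where 1 is 0.1 m, a list of three; "spin": the turn about the tool's z normalised to -1 to 1, where 1 is 120 degrees. A call has 1 to 5 rows; each row is the pose to reach, as a shift and turn from the pose commanded when the call began, along the tool's axes at that moment; what a row does not reach only later rows make up. A row lasts 1/10 s, in which the tool goes at most 50 mm and 8.59 degrees, less where a joint would pass 70% of its speed; a pose out of reach is approached as far as the arm can. A call with a number of a shift or a turn outside -1 to 1 is refused whole. A call with a gripper value outside its range is refused whole. The fingers move at their own pace and stop on an object; "force" is the grip in N (left out, the last holds). Time passes only in rows, so rows that repeat a pose let the fingers close. It gives the time, the measured TCP pose, the force, the opening and the grip force at its end, in the units of the state.
- get_state(): the state, without advancing time (a new reading comes with each control period).
- capture(name): name is "side" or "top"; returns a dict with "image" (384x512x3 uint8, red, green, blue), "z_map" (384x512 float32, mm along the optical axis (not along the pixel's ray), 0 where there is no reading), "fx", "fy", "cx", "cy" (pixels), "dist_coeffs" ([k1, k2, p1, p2, k3] as OpenCV has them; the pictures are not rectified), "T" (4x4, takes a point from camera to world coordinates). Camera axes: x right, y down, z forward; pixel columns grow to the right and rows downward; lengths in mm; the calibration is good to about 2 mm. A picture is of the moment at which its call begins.
- hand_in(): hands the job in; it is judged then, once.
Trained networks look in a picture, given as the dict that the camera call returned (one of the last four; its "shot" number tells which), for a name from the list of things; names that differ only in an ending like _2 or _b are one class to them, and where a whole thing is asked for, a point or a joint stands for the part that bears it (a point fixed in the world has none). Each returns a list of dicts, best first, with "conf" (0 to 1); they miss things now and then, are a little off and sometimes report something else, mostly with a low value. They report only what shows in the picture. A call takes as long as a camera call. They do not tell look-alikes from the thing itself.
- spot_in(picture, label): "rect" ([left, top, right, bottom] in pixels, round what is visible of it).
The state is a dict: "clock": time; "joint_pos": joint angles; "qd": joint speeds; "joint_torque": joint torques, N m; "tool_pos": TCP position; "orientation": TCP orientation; "wrist_force": force on the tool from outside, world axes, zero at the start; "torque": the same for the moment, N m; "grip_width": finger opening in mm; "grip_force": force on a finger pad.
Only numpy, scipy, OpenCV 4.12 (cv2) and the standard library are available. Lean on these libraries where they do the work, as an engineer would, in place of code of your own. Each camera call takes 0.05 s, during which the arm holds its last target. There are 200 camera calls.

TASK

Get the turns counter ready for a new edition: turn its reset knob counter-clockwise, as seen from above, all the way back against the zero stop, then lower the cover plate over the two locating pins so that it rests flush on the counter with the knob standing up through the slot, and let go. The counter is not bolted down, so do not force the knob past its stop or shift the counter on the bench, do not drop the plate, and leave the other things where they are.

Things in the scene. Friction and masses are not known exactly. Their poses are not given: they have to be found in the camera images.
- counter: Turns counter: a low grey painted housing 200 (x) x 110 (y) x 22 mm high, standing loose on the bench, about 0.9 kg. Origin: centre of its underside; z up. On its top: a flat round dial 82 mm across, centred at (-30, 0), with a black bar knob on it; two upright steel locating pins of 10 mm diameter, 24 mm tall with tapered tips, at (-80, +36) and (+80, -36) mm.
- reset_knob (a joint): Turn of the reset knob in rad: 0 = against the zero stop, where its pointed end points along the counter's +y at the long, thick mark of the dial; grows as the knob turns clockwise seen from above, up to 3.6. The knob is stiff (about 0.06 N m) and stays where it is left.
- knob_grip (a point): On the knob's axis, 43 mm above the counter's underside (21 mm above its top), the middle of the bar to be gripped. The black bar is 12 mm wide, 36 mm long plus a pointed nose that ends 24 mm from the axis, and its top is 36 mm above the counter's top (lowest 6 mm: a round hub of 15 mm). x axis: along the bar to the pointed end; z up; it turns with the knob.
- counter_seat (a point): Centre of the counter's flat top face, 22 mm above its underside; axes of the counter. The seated cover's origin lies here.
- counter_pin (a point): Foot of the second locating pin, on the counter's top at (+80, -36) mm; fixed to the counter.
- cover: Cover plate: flat steel plate 200 (x) x 110 (y) x 6 mm, 0.22 kg, lying on the bench. Origin: centre of its underside; z up. Two through holes of 12.5 mm at (-80, +36) and (+80, -36) mm for the pins, and a slot 20 mm (x) by 56 mm (y) centred at (-30, 0), which passes the knob only when that stands at zero. Seated, its x and y axes are the counter's.
- cover_grip (a point): Grip point on the cover's upright wooden rib: 28 mm above the plate's underside at (+12, 0) mm. The rib runs along the cover's x, is 44 mm long, 12 mm wide, and its top is 34 mm above the underside of the plate. Axes of the cover.
- ink_tin: Bystander: closed ink tin, 60 mm across, 38 mm high, standing. Origin: centre of underside.
- print_block: Bystander: plywood printing block 52 x 68 x 24 mm, lying. Origin: centre of underside.
- baren: Bystander: turned wooden baren (rubbing disc with a knob), 68 mm across, 44 mm high. Origin: centre of underside.
- gouge: Bystander: lino gouge with mushroom handle, 127 mm long, lying. Origin: centre of underside.
There are look-alikes about, which are no part of the job. Several things have the shape of the cover; the one meant has the colours described above.

How it is judged:
By the outcome, as a careful person would: the job done as asked, in the order asked, and still so for the second after the job is handed in, with the robot touching nothing.
It also fails if it takes over 72 s, if anything falls off the work surface, if the arm or the gripper's body presses on something with over 40 N, if the wrist force passes 120 N, or if a joint passes its speed limit or range.

## Working session

There is one attempt and no reset: what is moved stays moved. The work goes in short steps, Python scripts to look and compute and a tool call to move; the robot and the scene stay as the last step left them, time stands still between calls to the robot, and variables do not carry over. Pictures are saved under pics/ and viewed, at most 10 in all, crops included, and the job is handed in when it is done.

Besides the shell and the picture viewer there is one more tool, called after "Call:" by a JSON object that holds its "name" and its "arguments", one argument or row to a line. jog_arm: Moves the arm, as the interface text tells. Its arguments: {"type":"object","properties":{"hand":{"type":"array","items":{"type":"number"}},"travel":{"type":"array","items":{"type":"array","items":{"type":"number"}}},"spin":{"type":"array","items":{"type":"number"}},"force":{"type":"number"}},"required":["hand","travel","spin"]}

```bash
mkdir -p pics; cat > h.py <<'E'
import numpy as np,cv2,pickle
from bench import *
def K(c): return np.array([[c['fx'],0,c['cx']],[0,c['fy'],c['cy']],[0,0,1.]])
def cloud(c):
    H,W=c['z_map'].shape
    u,v=np.meshgrid(np.arange(W),np.arange(H))
    p=cv2.undistortPoints(np.stack([u,v],-1).reshape(-1,1,2).astype(np.float64),K(c),np.array(c['dist_coeffs'])).reshape(H,W,2)
    z=c['z_map'].astype(float)
    P=np.dstack([p[...,0]*z,p[...,1]*z,z])
    T=np.array(c['T']); Q=P@T[:3,:3].T+T[:3,3]
    Q[z<=0]=np.nan
    return Q
def save(c,n,box=None,s=1):
    im=c['image'][...,::-1]
    if box: im=im[box[1]:box[3],box[0]:box[2]]
    cv2.imwrite('pics/'+n,cv2.resize(im,None,fx=s,fy=s,interpolation=cv2.INTER_CUBIC))
E
python3 - <<'E'
from h import *
s=get_state(); print(s['tool_pos'],s['orientation'],s['clock'],tcp_to_grasp)
for n in('top','side'):
    c=capture(n); pickle.dump(c,open(n+'.pkl','wb')); save(c,n+'0.png',s=1.5)
    Q=cloud(c)
    for l in('counter','cover','reset_knob','ink_tin','print_block','baren','gouge','cover_grip','counter_pin'):
        for r in spot_in(c,l)[:4]:
            b=r['rect'];u=int((b[0]+b[2])/2);v=int((b[1]+b[3])/2)
            print(n,l,round(r['conf'],2),[round(x) for x in b],np.round(Q[v,u]))
E
```

```text
[266.94821131 564.50676176 230.54476422] [-6.88280408e-01 -3.06486827e+00  2.38836365e-03] 0.0 18.700000000000003
top counter 0.95 [308, 173, 357, 233] [ 533. -172.   24.]
top cover 0.93 [222, 176, 262, 236] [521. 145.  30.]
top cover 0.66 [308, 172, 358, 232] [ 534. -176.   22.]
top cover 0.59 [93, 189, 152, 237] [491. 565.  31.]
top reset_knob 0.63 [329, 203, 337, 215] [ 509. -169.   55.]
top ink_tin 0.56 [311, 172, 355, 231] [ 538. -177.   16.]
top ink_tin 0.55 [278, 237, 293, 254] [382.  -4.  39.]
top print_block 0.84 [263, 139, 282, 158] [729.  38.  22.]
top baren 0.62 [347, 246, 369, 265] [ 349. -256.   12.]
top gouge 0.68 [176, 219, 200, 225] [465. 335.  21.]
top cover_grip 0.83 [227, 177, 263, 235] [517. 134.  39.]
top cover_grip 0.73 [90, 184, 152, 239] [498. 569.  30.]
top cover_grip 0.33 [330, 205, 337, 214] [ 505. -168.   57.]
top counter_pin 0.61 [309, 172, 358, 230] [ 538. -177.   16.]
side counter 0.9 [275, 220, 336, 245] [ 519. -192.   23.]
side cover 0.98 [218, 189, 265, 221] [516. 141.   2.]
side cover 0.93 [163, 164, 189, 185] [488. 553.   1.]
side reset_knob 0.47 [295, 224, 305, 231] [ 507. -173.   42.]
side ink_tin 0.64 [236, 221, 253, 237] [370. -30.  39.]
side print_block 0.72 [286, 188, 304, 199] [701.  11.  26.]
side print_block 0.41 [292, 221, 303, 231] [ 502. -168.   47.]
side baren 0.76 [283, 259, 306, 277] [ 351. -285.   11.]
side gouge 0.54 [193, 189, 208, 194] [457. 331.  12.]
side gouge 0.47 [273, 218, 333, 246] [ 521. -181.   22.]
side cover_grip 0.85 [161, 163, 186, 182] [483. 560.  11.]
side cover_grip 0.63 [219, 191, 268, 219] [513. 126.   5.]
side counter_pin 0.76 [276, 214, 336, 252] [ 518. -198.   22.]
```

View pics/top0.png

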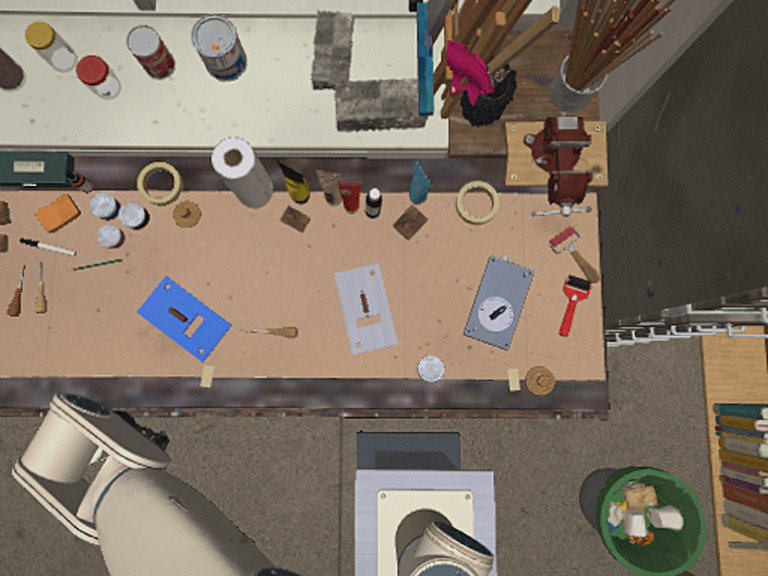

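View pics/side0.png

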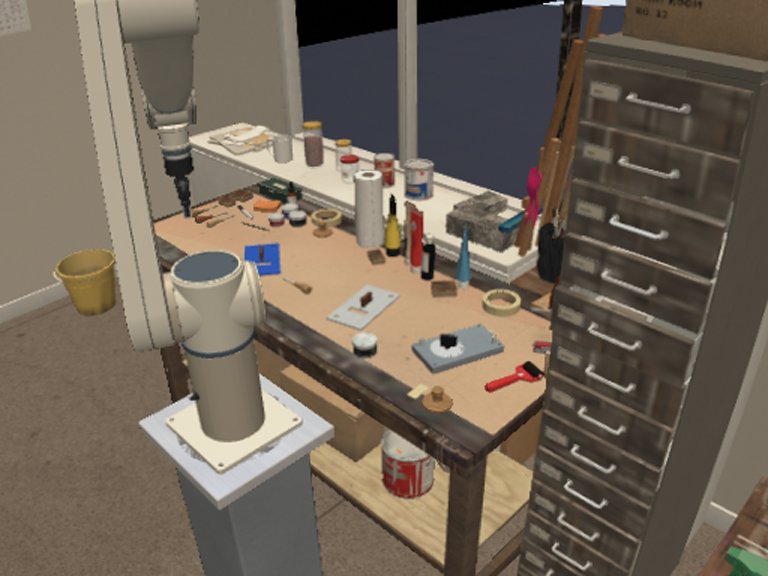

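The top picture shows the counter (grey, centre ~(499,302), dial below, nose of the knob to the upper right) and the silvery cover with the wooden rib at ~(365,308). The blue plate at (184,317) is a look-alike. The side view agrees, with tin, baren, gouge and blocks clear of the path. Next I measure precisely.

```bash
cat >> h.py <<'E'
def proj(c,P):
    T=np.linalg.inv(np.array(c['T'])); 
    return cv2.projectPoints(np.asarray(P,float).reshape(-1,1,3),cv2.Rodrigues(T[:3,:3])[0],T[:3,3],K(c),np.array(c['dist_coeffs']))[0].reshape(-1,2)
def plane(c,uv,h):
    p=cv2.undistortPoints(np.array(uv,float).reshape(-1,1,2),K(c),np.array(c['dist_coeffs'])).reshape(-1,2)
    T=np.array(c['T']); d=np.c_[p,np.ones(len(p))]@T[:3,:3].T; o=T[:3,3]
    return o+d*((h-o[2])/d[:,2])[:,None]
def rectify(c,x,y,th,h,s=3,L=(130,85)):
    """orthophoto at height h, s px/mm, local x right, local y up"""
    W,H=int(2*L[0]*s),int(2*L[1]*s)
    a,b=np.meshgrid((np.arange(W)+.5)/s-L[0],L[1]-(np.arange(H)+.5)/s)
    C,S=np.cos(th),np.sin(th)
    P=np.dstack([x+C*a-S*b,y+S*a+C*b,np.full_like(a,h)])
    m=proj(c,P).astype(np.float32).reshape(H,W,2)
    return cv2.remap(c['image'],m[...,0],m[...,1],cv2.INTER_CUBIC)
E
python3 - <<'E'
from h import *
t=pickle.load(open('top.pkl','rb'));s=pickle.load(open('side.pkl','rb'))
print('campos',np.array(t['T'])[:3,3],np.array(s['T'])[:3,3])
for n,c in(('top',t),('side',s)):
    Q=cloud(c)
    for nm,(x,y),h in(('counter',(535,-173),22),('cover',(515,140),6)):
        near=np.hypot(Q[...,0]-x,Q[...,1]-y)<140
        hsv=cv2.cvtColor(c['image'],cv2.COLOR_RGB2HSV)
        m=near&(hsv[...,1]<75)
        m=cv2.morphologyEx(m.astype(np.uint8),cv2.MORPH_OPEN,np.ones((3,3)))
        k,l,st,_=cv2.connectedComponentsWithStats(m); i=1+st[1:,4].argmax()
        v,u=np.nonzero(l==i)
        P=plane(c,np.c_[u,v],h)[:,:2].astype(np.float32)
        r=cv2.minAreaRect(cv2.convexHull(P)); print(n,nm,np.round(r[0],1),np.round(r[1],1),round(r[2],1),'z med',np.nanmedian(Q[v,u,2]).round(1))
a=rectify(t,535,-173,np.radians(-15),22);b=rectify(t,515,140,np.radians(12),6)
im=np.vstack([a,b]);cv2.imwrite('pics/o1.png',cv2.resize(im[...,::-1],None,fx=.55,fy=.55))
a=rectify(s,535,-173,np.radians(-15),22);b=rectify(s,515,140,np.radians(12),6)
im=np.vstack([a,b]);cv2.imwrite('pics/o2.png',cv2.resize(im[...,::-1],None,fx=.55,fy=.55))
E
```

```text
campos [ 366.01869691  114.42790551 1448.34144943] [ -543.68390153 -1020.91231429   978.93727374]
top counter [ 542.1 -174.4] [111.8 212.9] 70.3 z med 21.9
top cover [522.7 141.7] [204.2 115.2] 13.4 z med 6.1
side counter [ 530.3 -184.6] [141.7 218.8] 70.1 z med 20.5
side cover [516.8 133.1] [211.7 117.9] 13.4 z med 4.0
```

View pics/o1.png

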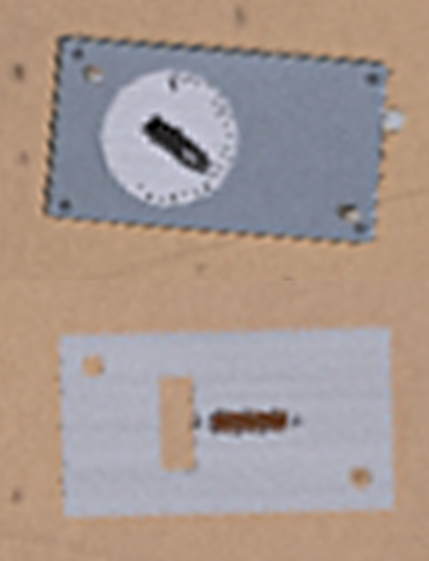

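View pics/o2.png

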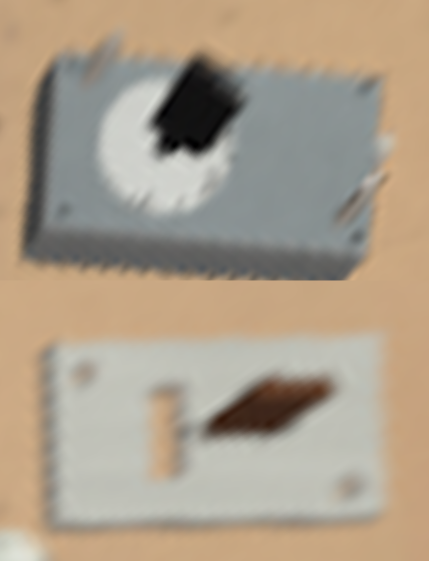

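```bash
cat >> h.py <<'E'
def fit(c,kind,x,y,th,n=3,h=None,ang=None):
    s=3;L=(130,85);W,H=2*L[0]*s,2*L[1]*s
    a,b=np.meshgrid((np.arange(W)+.5)/s-L[0],L[1]-(np.arange(H)+.5)/s)
    plate=(abs(a)<=100)&(abs(b)<=55); near=(abs(a)<112)&(abs(b)<67)
    holes=(np.hypot(a+80,b-36)<6.25)|(np.hypot(a-80,b+36)<6.25)
    for it in range(n):
        im=rectify(c,x,y,th,h if h is not None else(22 if kind=='counter' else 6)).astype(np.float32)
        if kind=='cover':
            t=np.where(plate&~holes&~((abs(a+30)<=10)&(abs(b)<=28)),0.,1.); m=near&~((abs(a-12)<34)&(abs(b)<14)); g=im[...,0]-im[...,2]
        else:
            dial=np.hypot(a+30,b)<41
            t=np.where(plate,0.,1.); t[dial]=1.08; g=im[...,0]
            m=near&(np.hypot(a+30,b)>33-0)&(np.hypot(a-80,b+36)>16)&(np.hypot(a+80,b-36)>16)
            d=np.array(c['T'])[:2,3]-[x,y]; lx=np.cos(th)*d[0]+np.sin(th)*d[1]; ly=-np.sin(th)*d[0]+np.cos(th)*d[1]
            m&=~((a*np.sign(lx)>92)|(b*np.sign(ly)>47)); m&=~((a>95)&(abs(b-20)<16)) 
        t=cv2.GaussianBlur(t.astype(np.float32),(0,0),3.5); 
        A=np.eye(2,3,dtype=np.float32)
        cc,A=cv2.findTransformECC(t,g,A,cv2.MOTION_EUCLIDEAN,(3,200,1e-7),(m*255).astype(np.uint8),5)
        # template px -> image px
        o=A@np.array([W/2,H/2,1]); dx=(o[0]-W/2)/s; dy=-(o[1]-H/2)/s
        dth=-np.arctan2(A[1,0],A[0,0])
        x,y=x+np.cos(th)*dx-np.sin(th)*dy,y+np.sin(th)*dx+np.cos(th)*dy; th+=dth
    return x,y,th,cc
E
python3 - <<'E'
from h import *
for n in('top','side'):
    c=pickle.load(open(n+'.pkl','rb'))
    for k,p in(('counter',(535,-173,np.radians(-18))),('cover',(518,140,np.radians(13)))):
        x,y,th,cc=fit(c,k,*p); print(n,k,round(x,1),round(y,1),round(np.degrees(th),2),round(cc,3))
        if k=='counter':
            # knob: dark pixels at knob top
            hh=58; P=np.array([x-30*np.cos(th),y-30*np.sin(th)])
            im=rectify(c,*P,0,hh,3,(40,40)).max(2); d=(im<70).astype(np.uint8)
            v,u=np.nonzero(d); X=np.c_[(u+.5)/3-40,40-(v+.5)/3]; mu=X.mean(0); w,V=np.linalg.eigh(np.cov((X-mu).T)); e=V[:,1]
            print(' knob centre',P,'offs',mu.round(1),'axis deg',np.degrees(np.arctan2(e[1],e[0])).round(1),'len',np.ptp(X@e).round(1),'wid',np.ptp(X@V[:,0]).round(1))
E
```

```text
top counter 537.3 -174.7 -19.86 0.95
 knob centre [ 509.06149841 -164.50604571] offs [-1.3  3.8] axis deg 128.2 len 42.3 wid 13.1
top cover 522.5 140.7 13.41 0.993
side counter 534.2 -178.8 -21.4 0.55
 knob centre [ 506.25343413 -167.84979575] offs [-17.1 -17.1] axis deg 45.2 len 54.5 wid 39.5
side cover 515.7 132.7 13.59 0.907
```

Call:
{"name": "jog_arm", "arguments": {
  "hand": [-1,-1,-1,-1],
  "travel": [
    [-1,-1,0],
    [-1,-1,0],
    [-1,-1,0],
    [-1,-1,0]
  ],
  "spin": [0,0,0,0]
}}

```text
clock: 1.4
tool_pos: [315.4, 427.6, 231.1]
orientation: [-0.693, -3.064, 0.004]
wrist_force: [-0.5, -0.0, 0.2]
grip_width: 85.5
grip_force: 0.0
```

Call:
{"name": "jog_arm", "arguments": {
  "hand": [-1,-1,-1,-1],
  "travel": [
    [-1,-1,0],
    [-1,-1,0],
    [-1,-1,0],
    [-1,-1,0]
  ],
  "spin": [0,0,0,0]
}}

```text
clock: 1.8
tool_pos: [363.3, 295.6, 231.4]
orientation: [0.694, 3.064, -0.001]
wrist_force: [-0.3, 0.6, -0.1]
grip_width: 85.3
grip_force: 0.0
```

Call:
{"name": "jog_arm", "arguments": {
  "hand": [-1,-1,-1,-1],
  "travel": [
    [-1,-1,0],
    [-1,-1,0],
    [-1,-1,0],
    [-1,-1,0]
  ],
  "spin": [0,0,0,0]
}}

```text
clock: 2.2
tool_pos: [411.7, 163.1, 231.6]
orientation: [0.694, 3.063, 0.0]
wrist_force: [0.4, 0.6, 0.1]
grip_width: 85.1
grip_force: 0.0
```

Call:
{"name": "jog_arm", "arguments": {
  "hand": [-1,-1,-1,-1],
  "travel": [
    [-1,-1,0],
    [-1,-1,0],
    [-1,-1,0],
    [-1,-1,0]
  ],
  "spin": [0,0,0,0]
}}

```text
clock: 2.6
tool_pos: [460.1, 30.2, 231.7]
orientation: [0.693, 3.062, 0.0]
wrist_force: [0.3, -0.3, -0.1]
grip_width: 85.6
grip_force: 0.0
```

Call:
{"name": "jog_arm", "arguments": {
  "hand": [-1,-1,-1,-1],
  "travel": [
    [-1,-1,0],
    [-1,-1,0],
    [-1,-1,0],
    [-1,-1,0]
  ],
  "spin": [0,0,0,0]
}}

```text
clock: 3.0
tool_pos: [508.2, -102.8, 231.6]
orientation: [0.692, 3.062, -0.0]
wrist_force: [0.4, 0.6, 0.8]
grip_width: 85.2
grip_force: 0.0
```

Call:
{"name": "jog_arm", "arguments": {
  "hand": [-1,-1,-1,-1,-1],
  "travel": [
    [0,0,0],
    [0,0,0],
    [0,0,0],
    [0,0,0],
    [0,0,0]
  ],
  "spin": [0.35,0.35,0.35,0.35,0.35]
}}

```text
clock: 3.5
tool_pos: [505.8, -98.4, 231.3]
orientation: [-1.747, -2.611, -0.001]
wrist_force: [-0.4, 0.3, -0.3]
grip_width: 85.5
grip_force: 0.0
```

Call:
{"name": "jog_arm", "arguments": {
  "hand": [-1,-1,-1,-1,-1],
  "travel": [
    [0,0,0],
    [0,0,0],
    [0,0,0],
    [0,0,0],
    [0,0,0]
  ],
  "spin": [0.35,0.35,0.35,0.35,0.35]
}}

```text
clock: 4.0
tool_pos: [505.8, -98.3, 231.3]
orientation: [-2.566, -1.811, -0.001]
wrist_force: [0.6, 0.2, 0.7]
grip_width: 85.4
grip_force: 0.0
```

Call:
{"name": "jog_arm", "arguments": {
  "hand": [-1,-1,-1,-1,-1],
  "travel": [
    [0,0,0],
    [0,0,0],
    [0,0,0],
    [0,0,0],
    [0,0,0]
  ],
  "spin": [0.35,0.35,0.35,0.35,0.35]
}}

```text
clock: 4.5
tool_pos: [505.8, -98.3, 231.3]
orientation: [-3.045, -0.771, -0.0]
wrist_force: [0.0, -0.2, -0.2]
grip_width: 85.4
grip_force: 0.0
```

Call:
{"name": "jog_arm", "arguments": {
  "hand": [-1,-1,-1,-1,-1],
  "travel": [
    [0,0,0],
    [0,0,0],
    [0,0,0],
    [0,0,0],
    [0,0,0]
  ],
  "spin": [0.35,0.35,0.35,0.35,0.35]
}}

```text
clock: 5.0
tool_pos: [505.8, -98.3, 231.3]
orientation: [-3.119, 0.371, 0.0]
wrist_force: [-0.3, -0.2, -0.4]
grip_width: 85.3
grip_force: 0.0
```

```bash
cat >> h.py <<'E'
def Rot(): return cv2.Rodrigues(np.array(get_state()['orientation'],float))[0]
def goto(x,y,z,phi):
    """units of travel/spin to reach TCP x,y,z with tool y at angle phi (deg) (spin: tool-z down)"""
    s=get_state();R=Rot();d=R.T@(np.array([x,y,z])-s['tool_pos'])/100
    cur=np.degrees(np.arctan2(R[1,1],R[0,1]))
    print('t',round(s['clock'],2),'tcp',np.round(s['tool_pos'],1),'phi',round(cur,1),'j6',round(s['joint_pos'][5],2),'tilt',np.round(R[:2,2],3),'F',np.round(s['wrist_force'],1),'M',np.round(s['torque'],2),'w',round(s['grip_width'],1),'gf',round(s['grip_force'],1))
    print(' travel',np.round(d,3),'spin',round(-(phi-cur)/120,3),'or',round(-((phi-cur+180)%360-180)/120,3))
E
python3 -c "
from h import *
goto(509.1,-164.5,110,-142)"
```

```text
t 5.0 tcp [505.8 -98.3 231.3] phi -103.6 j6 1.59 tilt [-0.     0.001] F [-0.3 -0.2 -0.4] M [ 0.02  0.03 -0.01] w 85.3 gf 0.0
 travel [0.188 0.637 1.212] spin 0.32 or 0.32
```

Call:
{"name": "jog_arm", "arguments": {
  "hand": [-1,-1,-1,-1,-1],
  "travel": [
    [0.19,0.64,0.6],
    [0.19,0.64,1],
    [0.19,0.64,1],
    [0.19,0.64,1],
    [0.19,0.64,1]
  ],
  "spin": [0.32,0.32,0.32,0.32,0.32]
}}

```text
clock: 5.5
tool_pos: [509.1, -165.3, 130.0]
orientation: [-2.824, 1.377, 0.004]
wrist_force: [0.1, -0.5, -0.2]
grip_width: 85.4
grip_force: 0.0
```

```bash
python3 - <<'E'
from h import *
goto(509.1,-164.5,75,-142)
c=capture('side');pickle.dump(c,open('s2.pkl','wb'))
s=get_state();R=Rot();p=np.array(s['tool_pos'])
im=c['image'].copy()
u,v=proj(c,[p])[0]; print(u,v)
x0,y0=int(u)-40,int(v)-40
big=cv2.resize(im[y0:y0+90,x0:x0+100],None,fx=6,fy=6,interpolation=cv2.INTER_CUBIC)
def dot(P,col):
    for q in proj(c,P): cv2.circle(big,(int((q[0]-x0+.5)*6),int((q[1]-y0+.5)*6)),3,col,-1)
dot([p,p+43*R[:,1],p-43*R[:,1]],(255,0,0))
th=np.radians(-19.86);X,Y=537.3,-174.7
L=lambda a,b,z:[X+np.cos(th)*a-np.sin(th)*b,Y+np.sin(th)*a+np.cos(th)*b,z]
dot([L(-100,-55,22),L(100,-55,22),L(100,55,22),L(-100,55,22),L(-80,36,22),L(80,-36,22),L(-80,36,46),L(80,-36,46)],(0,255,0))
dot([[509.1,-164.5,58]],(255,255,0))
cv2.imwrite('pics/s2.png',big[...,::-1])
E
```

```text
t 5.5 tcp [ 509.1 -165.3  130. ] phi -142.0 j6 2.14 tilt [-0.002  0.001] F [ 0.1 -0.5 -0.2] M [-0.02 -0.01 -0.03] w 85.4 gf 0.0
 travel [-0.005 -0.005  0.55 ] spin 0.0 or 0.0
298.52138748846113 205.11251910604437
```

View pics/s2.png

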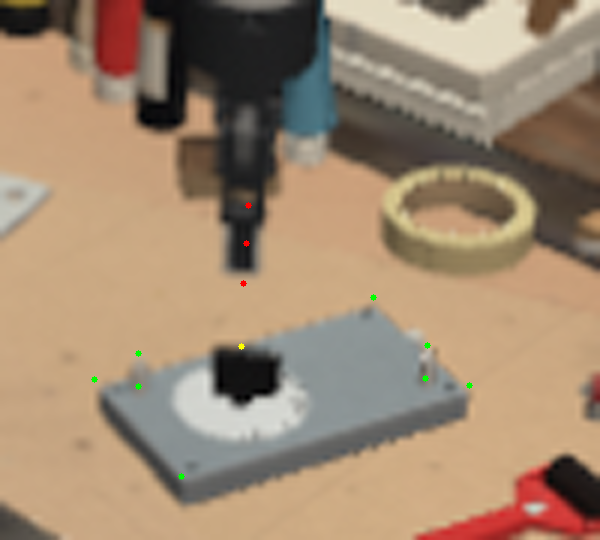

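The side view shows fingers (tip at (240,270)) aligned laterally with the knob axis (~(242,348)). The side camera's calibration draws the model ~11 enlarged px high, so I trust the top camera. I'll descend half closed, then close in small steps watching the force.

Call:
{"name": "jog_arm", "arguments": {
  "hand": [0.3,0.3,0.3,0.3,0.3],
  "travel": [
    [0,0,0.2],
    [0,0,0.4],
    [0,0,0.6],
    [0,0,0.6],
    [0,0,0.6]
  ],
  "spin": [0,0,0,0,0],
  "force": 20
}}

```text
clock: 6.05
tool_pos: [509.5, -166.2, 71.5]
orientation: [-2.828, 1.367, 0.001]
wrist_force: [-0.8, -0.5, 0.5]
grip_width: 29.7
grip_force: 0.0
```

Call:
{"name": "jog_arm", "arguments": {
  "hand": [0.3,0.3,0.3,0.3,0.3],
  "travel": [
    [0,-0.01,0.1],
    [0,-0.01,0.2],
    [0,-0.01,0.3],
    [0,-0.01,0.4],
    [0,-0.01,0.4]
  ],
  "spin": [0,0,0,0,0]
}}

```text
clock: 6.55
tool_pos: [508.8, -166.5, 29.7]
orientation: [2.827, -1.37, -0.004]
wrist_force: [0.8, 0.6, 0.1]
grip_width: 30.1
grip_force: 0.0
```

Call:
{"name": "jog_arm", "arguments": {
  "hand": [0.35,0.4,0.45,0.45],
  "travel": [
    [0,0,0],
    [0,0,0],
    [0,0,0],
    [0,0,0]
  ],
  "spin": [0,0,0,0]
}}

```text
clock: 6.95
tool_pos: [510.2, -166.9, 31.7]
orientation: [-2.827, 1.37, -0.001]
wrist_force: [-0.5, 0.2, 0.9]
grip_width: 23.7
grip_force: 0.0
```

```bash
python3 - <<'E'
from h import *
goto(509.1,-164.5,30,-142)
c=capture('side');p=np.array(get_state()['tool_pos']);u,v=proj(c,[p])[0]
x0,y0=int(u)-35,int(v)-35
save(c,'s3.png',(x0,y0,x0+70,y0+60),8)
E
```

```text
t 6.95 tcp [ 510.2 -166.9   31.7] phi -141.7 j6 2.14 tilt [ 0.001 -0.   ] F [-0.5  0.2  0.9] M [-0.02 -0.05  0.01] w 23.7 gf 0.0
 travel [-0.026 -0.006  0.017] spin 0.002 or 0.002
```

View pics/s3.png

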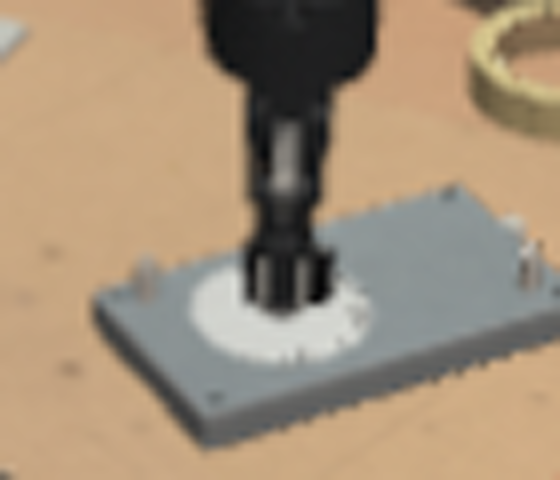

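The fingers straddle the knob, with nothing touched. Closing slowly.

Call:
{"name": "jog_arm", "arguments": {
  "hand": [0.49,0.52,0.52],
  "travel": [
    [0,0,0],
    [0,0,0],
    [0,0,0]
  ],
  "spin": [0,0,0]
}}

```text
clock: 7.3
tool_pos: [510.0, -166.8, 31.4]
orientation: [2.827, -1.37, 0.0]
wrist_force: [-0.1, -1.3, 0.2]
grip_width: 20.5
grip_force: 0.0
```

Call:
{"name": "jog_arm", "arguments": {
  "hand": [0.56,0.58,0.58],
  "travel": [
    [0,0,0],
    [0,0,0],
    [0,0,0]
  ],
  "spin": [0,0,0]
}}

```text
clock: 7.6
tool_pos: [510.0, -166.8, 31.3]
orientation: [2.827, -1.37, -0.0]
wrist_force: [0.0, -0.0, 0.9]
grip_width: 18.2
grip_force: 0.0
```

Call:
{"name": "jog_arm", "arguments": {
  "hand": [0.6,0.62,0.62],
  "travel": [
    [-0.012,0,0],
    [-0.012,0,0],
    [-0.012,0,0]
  ],
  "spin": [0,0,0]
}}

```text
clock: 7.9
tool_pos: [509.1, -165.8, 31.3]
orientation: [2.827, -1.37, -0.0]
wrist_force: [-0.1, -0.3, -0.1]
grip_width: 16.4
grip_force: 0.0
```

Call:
{"name": "jog_arm", "arguments": {
  "hand": [0.64,0.65,0.65],
  "travel": [
    [0,0,0],
    [0,0,0],
    [0,0,0]
  ],
  "spin": [0,0,0]
}}

```text
clock: 8.2
tool_pos: [509.2, -165.9, 31.3]
orientation: [2.827, -1.37, -0.0]
wrist_force: [0.3, -0.3, 0.3]
grip_width: 14.7
grip_force: 0.0
```

Call:
{"name": "jog_arm", "arguments": {
  "hand": [0.67,0.68,0.68],
  "travel": [
    [0,0,0],
    [0,0,0],
    [0,0,0]
  ],
  "spin": [0,0,0]
}}

```text
clock: 8.5
tool_pos: [509.2, -165.9, 31.3]
orientation: [-2.827, 1.37, -0.0]
wrist_force: [-0.2, 1.1, -0.7]
grip_width: 13.7
grip_force: 0.0
```

Call:
{"name": "jog_arm", "arguments": {
  "hand": [0.71,0.71,0.74,0.8,0.9],
  "travel": [
    [0,0,0],
    [0,0,0],
    [0,0,0],
    [0,0,0],
    [0,0,0]
  ],
  "spin": [0,0,0,0,0],
  "force": 30
}}

```text
clock: 9.0
tool_pos: [509.3, -165.8, 31.4]
orientation: [-2.827, 1.37, -0.0]
wrist_force: [0.5, 0.8, 2.5]
grip_width: 11.7
grip_force: 31.5
```

Call:
{"name": "jog_arm", "arguments": {
  "hand": [1,1,1],
  "travel": [
    [0,0,0],
    [0,0,0],
    [0,0,0]
  ],
  "spin": [0,0,0],
  "force": 30
}}

```text
clock: 9.3
tool_pos: [509.3, -165.8, 31.4]
orientation: [-2.827, 1.37, -0.0]
wrist_force: [0.5, 1.9, 3.4]
grip_width: 11.5
grip_force: 31.5
```

```bash
python3 -c "
from h import *
goto(509.1,-164.5,30,-142)"
```

```text
t 9.3 tcp [ 509.3 -165.8   31.4] phi -141.7 j6 2.14 tilt [0. 0.] F [0.5 1.9 3.4] M [ 0.22 -0.01 -0.02] w 11.5 gf 31.5
 travel [-0.011 -0.007  0.014] spin 0.002 or 0.002
```

Call:
{"name": "jog_arm", "arguments": {
  "hand": [1,1,1,1],
  "travel": [
    [0,0,0],
    [0,0,0],
    [0,0,0],
    [0,0,0]
  ],
  "spin": [-0.05,-0.1,-0.15,-0.2]
}}

```text
clock: 9.7
tool_pos: [508.9, -166.2, 31.4]
orientation: [3.051, -0.745, -0.001]
wrist_force: [-2.5, -1.7, 3.1]
grip_width: 11.4
grip_force: 31.7
```

```bash
python3 -c "
from h import *
goto(509.1,-164.5,30,-20)"
```

```text
t 9.7 tcp [ 508.9 -166.2   31.4] phi -117.5 j6 1.71 tilt [-0. -0.] F [-2.5 -1.7  3.1] M [-0.34  0.3  -0.01] w 11.4 gf 31.7
 travel [-0.006 -0.016  0.014] spin -0.812 or -0.812
```

Call:
{"name": "jog_arm", "arguments": {
  "hand": [1,1,1,1,1],
  "travel": [
    [0,0,0],
    [0,0,0],
    [0,0,0],
    [0,0,0],
    [0,0,0]
  ],
  "spin": [-0.05,-0.1,-0.15,-0.2,-0.25]
}}

```text
clock: 10.2
tool_pos: [508.9, -166.8, 31.4]
orientation: [3.14, 0.07, -0.001]
wrist_force: [-2.5, -6.6, 2.6]
grip_width: 11.7
grip_force: 31.6
```

```bash
python3 -c "
from h import *
goto(509.1,-164.5,30,-20)"
```

```text
t 10.2 tcp [ 508.9 -166.8   31.4] phi -87.4 j6 1.19 tilt [-0.    -0.001] F [-2.5 -6.6  2.6] M [-1.08  0.45 -0.03] w 11.7 gf 31.6
 travel [ 0.003 -0.023  0.014] spin -0.562 or -0.562
```

Call:
{"name": "jog_arm", "arguments": {
  "hand": [1,1],
  "travel": [
    [-0.004,0.012,0],
    [-0.004,0.012,0]
  ],
  "spin": [0,0]
}}

```text
clock: 10.4
tool_pos: [508.8, -167.0, 31.4]
orientation: [-3.141, -0.059, 0.0]
wrist_force: [-1.4, 1.3, 3.0]
grip_width: 11.6
grip_force: 31.7
```

```bash
python3 -c "
from h import *
goto(509.1,-164.5,30,-20)"
```

```text
t 10.4 tcp [ 508.8 -167.    31.4] phi -87.8 j6 1.19 tilt [-0.  0.] F [-1.4  1.3  3. ] M [0.39 0.06 0.04] w 11.6 gf 31.7
 travel [ 0.004 -0.024  0.014] spin -0.565 or -0.565
```

Call:
{"name": "jog_arm", "arguments": {
  "hand": [1,1,1,1,1],
  "travel": [
    [0,0,0],
    [0,0,0],
    [0,0,0],
    [0,0,0],
    [0,0,0]
  ],
  "spin": [-0.05,-0.1,-0.15,-0.2,-0.25]
}}

```text
clock: 10.9
tool_pos: [509.0, -167.5, 31.4]
orientation: [3.016, 0.877, 0.0]
wrist_force: [-0.0, -2.8, 2.7]
grip_width: 11.3
grip_force: 31.6
```

```bash
python3 -c "
from h import *
goto(508.8,-167,30,-20)"
```

```text
t 10.9 tcp [ 509.  -167.5   31.4] phi -57.6 j6 0.67 tilt [ 0.    -0.001] F [-0.  -2.8  2.7] M [-0.44  0.11 -0.05] w 11.3 gf 31.6
 travel [ 0.001 -0.006  0.014] spin -0.313 or -0.313
```

Call:
{"name": "jog_arm", "arguments": {
  "hand": [1,1,1,1,1],
  "travel": [
    [-0.002,0.004,0],
    [-0.002,0.004,0],
    [-0.002,0.004,0],
    [-0.002,0.004,0],
    [-0.002,0.004,0]
  ],
  "spin": [-0.05,-0.1,-0.15,-0.2,-0.22]
}}

```text
clock: 11.4
tool_pos: [509.4, -168.0, 31.4]
orientation: [2.736, 1.541, 0.001]
wrist_force: [0.3, -0.9, 1.3]
grip_width: 11.5
grip_force: 31.4
```

```bash
python3 -c "
from h import *
goto(508.8,-167,30,-20)"
```

```text
t 11.4 tcp [ 509.4 -168.    31.4] phi -31.2 j6 0.2 tilt [ 0.001 -0.001] F [ 0.3 -0.9  1.3] M [-0.24 -0.06 -0.06] w 11.5 gf 31.4
 travel [ 0.005 -0.01   0.014] spin -0.093 or -0.093
```

Call:
{"name": "jog_arm", "arguments": {
  "hand": [1,1,1],
  "travel": [
    [0,0,0],
    [0,0,0],
    [0,0,0]
  ],
  "spin": [-0.03,-0.055,-0.055]
}}

```text
clock: 11.7
tool_pos: [509.5, -168.1, 31.4]
orientation: [2.645, 1.693, 0.001]
wrist_force: [0.9, -1.5, 0.9]
grip_width: 11.2
grip_force: 31.3
```

```bash
python3 -c "
from h import *
goto(508.8,-167,30,-20)"
```

```text
t 11.7 tcp [ 509.5 -168.1   31.4] phi -24.8 j6 0.09 tilt [ 0.001 -0.001] F [ 0.9 -1.5  0.9] M [-0.41 -0.24  0.06] w 11.2 gf 31.3
 travel [ 0.006 -0.011  0.014] spin -0.04 or -0.04
```

Call:
{"name": "jog_arm", "arguments": {
  "hand": [1,1],
  "travel": [
    [0,0,0],
    [0,0,0]
  ],
  "spin": [-0.017,-0.017]
}}

```text
clock: 11.9
tool_pos: [509.6, -168.0, 31.4]
orientation: [2.615, 1.738, 0.001]
wrist_force: [1.4, -3.6, -0.1]
grip_width: 11.4
grip_force: 31.2
```

```bash
python3 -c "
from h import *
goto(508.8,-167,30,-20)"
```

```text
t 11.9 tcp [ 509.6 -168.    31.4] phi -22.8 j6 0.06 tilt [ 0.001 -0.001] F [ 1.4 -3.6 -0.1] M [-0.5  -0.39  0.05] w 11.4 gf 31.2
 travel [ 0.006 -0.011  0.014] spin -0.023 or -0.023
```

Call:
{"name": "jog_arm", "arguments": {
  "hand": [1,1],
  "travel": [
    [-0.004,0.003,0],
    [-0.004,0.003,0]
  ],
  "spin": [-0.017,-0.017]
}}

```text
clock: 12.1
tool_pos: [509.6, -168.1, 31.4]
orientation: [2.584, 1.785, 0.001]
wrist_force: [3.4, -0.8, 0.3]
grip_width: 11.2
grip_force: 31.2
```

```bash
cat >> h.py <<'E'
def mz():
    print('Mz',[round(float(capture('top') is None or get_state()['torque'][2]),3) for _ in range(4)])
E
python3 -c "
from h import *
goto(508.8,-167,30,-20);mz()"
```

```text
t 12.1 tcp [ 509.6 -168.1   31.4] phi -20.7 j6 0.02 tilt [ 0.001 -0.   ] F [ 3.4 -0.8  0.3] M [-0.06 -0.52  0.14] w 11.2 gf 31.2
 travel [ 0.008 -0.012  0.014] spin -0.006 or -0.006
Mz [0.063, 0.012, -0.028, 0.029]
```

Call:
{"name": "jog_arm", "arguments": {
  "hand": [1,1],
  "travel": [
    [0,0,0],
    [0,0,0]
  ],
  "spin": [-0.017,-0.017]
}}

```text
clock: 12.5
tool_pos: [509.4, -168.1, 31.4]
orientation: [2.552, 1.832, 0.001]
wrist_force: [4.5, -1.1, 0.2]
grip_width: 11.5
grip_force: 31.3
```

```bash
python3 -c "
from h import *
goto(508.8,-167,30,-20);mz()"
```

```text
t 12.5 tcp [ 509.4 -168.1   31.4] phi -18.7 j6 -0.02 tilt [ 0.001 -0.   ] F [ 4.5 -1.1  0.2] M [-0.13 -0.62 -0.14] w 11.5 gf 31.3
 travel [ 0.009 -0.009  0.014] spin 0.011 or 0.011
Mz [-0.201, -0.232, -0.235, -0.304]
```

Call:
{"name": "jog_arm", "arguments": {
  "hand": [1,1],
  "travel": [
    [0,0.005,0],
    [0,0.005,0]
  ],
  "spin": [0.006,0.006]
}}

```text
clock: 12.9
tool_pos: [509.4, -168.1, 31.4]
orientation: [-2.563, -1.817, 0.0]
wrist_force: [2.6, -1.6, 2.4]
grip_width: 11.6
grip_force: 31.5
```

```bash
python3 -c "
from h import *
mz();goto(508.8,-167,30,-20)"
```

```text
Mz [-0.043, -0.057, -0.035, -0.101]
t 13.1 tcp [ 509.4 -168.1   31.4] phi -19.3 j6 -0.0 tilt [-0.  0.] F [ 2.2 -0.1  2.9] M [-0.04 -0.4  -0.1 ] w 11.4 gf 31.6
 travel [ 0.009 -0.009  0.014] spin 0.006 or 0.006
```

Stop found at φ≈−19.5°, matching the counter's pose (+y at 70.1°). Release and retreat.

Call:
{"name": "jog_arm", "arguments": {
  "hand": [0.7,0.6,0.4,0.3,0.3],
  "travel": [
    [0,0,0],
    [0,0,0],
    [0,0,0],
    [0,0,0],
    [0,0,0]
  ],
  "spin": [0,0,0,0,0]
}}

```text
clock: 13.6
tool_pos: [509.1, -168.1, 31.1]
orientation: [-2.562, -1.817, 0.001]
wrist_force: [0.2, -0.7, 0.8]
grip_width: 29.9
grip_force: 0.0
```

Call:
{"name": "jog_arm", "arguments": {
  "hand": [0.3,0.3,0.3,0.3,0.3],
  "travel": [
    [0,0,-0.2],
    [0,0,-0.4],
    [0,0,-0.7],
    [0,0,-1],
    [0,0,-1]
  ],
  "spin": [0,0,0,0,0]
}}

```text
clock: 14.1
tool_pos: [511.7, -169.0, 134.9]
orientation: [2.558, 1.814, 0.006]
wrist_force: [-0.3, 0.2, 0.2]
grip_width: 29.6
grip_force: 0.0
```

```bash
python3 - <<'E'
from h import *
th=np.radians(13.41); x,y=522.5+12*np.cos(th),140.7+12*np.sin(th)
print(x,y); goto(x,y,110,103.4); goto(x,y,110,-76.6)
E
```

```text
534.1728249890465 143.48301217659792
t 14.1 tcp [ 511.7 -169.   134.9] phi -19.3 j6 -0.0 tilt [ 0.006 -0.002] F [-0.3  0.2  0.2] M [-0.   -0.06 -0.03] w 29.6 gf 0.0
 travel [ 3.023 -0.823  0.244] spin -1.023 or -1.023
t 14.1 tcp [ 511.7 -169.   134.9] phi -19.3 j6 -0.0 tilt [ 0.006 -0.002] F [-0.3  0.2  0.2] M [-0.   -0.06 -0.03] w 29.6 gf 0.0
 travel [ 3.023 -0.823  0.244] spin 0.477 or 0.477
```

Call:
{"name": "jog_arm", "arguments": {
  "hand": [0,0,0],
  "travel": [
    [0.5,-0.14,0],
    [1,-0.27,0],
    [1,-0.27,0]
  ],
  "spin": [0,0,0]
}}

```text
clock: 14.4
tool_pos: [516.4, -60.9, 130.7]
orientation: [-2.558, -1.821, 0.001]
wrist_force: [0.0, 1.0, -0.6]
grip_width: 42.4
grip_force: 0.0
```

Call:
{"name": "jog_arm", "arguments": {
  "hand": [0,0,0],
  "travel": [
    [0.5,-0.14,0],
    [1,-0.27,0],
    [1,-0.27,0]
  ],
  "spin": [0,0,0]
}}

```text
clock: 14.7
tool_pos: [524.6, 42.3, 130.8]
orientation: [-2.558, -1.822, -0.0]
wrist_force: [-1.3, 0.4, 0.1]
grip_width: 42.5
grip_force: 0.0
```

Call:
{"name": "jog_arm", "arguments": {
  "hand": [0,0,0],
  "travel": [
    [0.5,-0.14,0],
    [1,-0.27,0],
    [1,-0.27,0]
  ],
  "spin": [0,0,0]
}}

```text
clock: 15.0
tool_pos: [532.8, 145.4, 131.0]
orientation: [-2.559, -1.822, -0.002]
wrist_force: [-0.8, -0.0, 0.3]
grip_width: 42.4
grip_force: 0.0
```

Call:
{"name": "jog_arm", "arguments": {
  "hand": [0,0,0,0,0],
  "travel": [
    [0,0,0],
    [0,0,0],
    [0,0,0],
    [0,0,0],
    [0,0,0]
  ],
  "spin": [0.35,0.35,0.35,0.35,0.35]
}}

```text
clock: 15.5
tool_pos: [531.9, 140.4, 130.6]
orientation: [3.046, 0.768, -0.002]
wrist_force: [-0.6, 0.6, -0.6]
grip_width: 42.5
grip_force: 0.0
```

Call:
{"name": "jog_arm", "arguments": {
  "hand": [0,0,0,0],
  "travel": [
    [0,0,0],
    [0,0,0],
    [0,0,0],
    [0,0,0]
  ],
  "spin": [0.126,0.126,0.126,0.126]
}}

```text
clock: 15.9
tool_pos: [532.1, 140.8, 130.9]
orientation: [3.119, 0.375, -0.001]
wrist_force: [0.1, -0.4, 0.4]
grip_width: 42.9
grip_force: 0.0
```

```bash
python3 - <<'E'
from h import *
goto(534.2,143.5,70,-76.6)
c=capture('top');pickle.dump(c,open('t4.pkl','wb'))
x,y,th,cc=fit(c,'counter',537,-175,np.radians(-19.8));print(x,y,np.degrees(th),cc)
s=capture('side');pickle.dump(s,open('s4.pkl','wb'))
a=rectify(c,x,y,th,22,3,(110,70))[...,::-1]
s0=pickle.load(open('side.pkl','rb'))
d=rectify(s,x,y,th,22,3,(110,70))[...,::-1]; d0=rectify(s0,x,y,th,22,3,(110,70))[...,::-1]
cv2.imwrite('pics/o4.png',cv2.resize(np.vstack([np.hstack([a,d])]),None,fx=.6,fy=.6))
# counter shift between pictures via ECC, away from knob
for n,p,q in(('top',pickle.load(open('top.pkl','rb')),c),('side',s0,s)):
    A=np.eye(2,3,dtype=np.float32);g=[cv2.cvtColor(rectify(k,537.3,-174.7,np.radians(-19.86),22,3,(130,85)),cv2.COLOR_RGB2GRAY) for k in(p,q)]
    m=np.full(g[0].shape,255,np.uint8); cv2.circle(m,(300,225),140,0,-1)
    cc,A=cv2.findTransformECC(g[0],g[1],A,cv2.MOTION_EUCLIDEAN,(3,200,1e-7),m,5)
    o=A@np.array([390,255,1.])-[390,255]; print(n,'shift local mm',np.round(o/3*[1,-1],2),'deg',np.degrees(-np.arctan2(A[1,0],A[0,0])).round(2),cc)
E
```

```text
t 15.9 tcp [532.1 140.8 130.9] phi -76.3 j6 1.57 tilt [-0.001 -0.   ] F [ 0.1 -0.4  0.4] M [ 0.01  0.01 -0.05] w 42.9 gf 0.0
 travel [ 0.028 -0.021  0.609] spin 0.003 or 0.003
537.1015760556379 -174.2119351124296 -19.200159887650454 0.9489966315857591
top shift local mm [-0.04  0.15] deg 0.12 0.9482723876671652
side shift local mm [-0.08  0.5 ] deg 0.12 0.9796898180861761
```

View pics/o4.png

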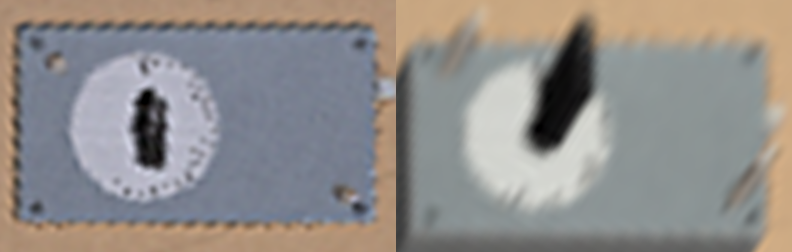

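Counter undisturbed, knob points at the thick mark (orthophoto: nose up at (148,88), mark (148,65)). Robot-vs-camera offset is about (0,−3) mm. Now descend on the cover's rib.

Call:
{"name": "jog_arm", "arguments": {
  "hand": [0,0,0,0],
  "travel": [
    [0.021,0.012,0.3],
    [0.021,0.012,0.6],
    [0.021,0.012,0.8],
    [0.021,0.012,0.8]
  ],
  "spin": [0.003,0.003,0.003,0.003]
}}

```text
clock: 16.4
tool_pos: [532.5, 140.4, 48.8]
orientation: [3.12, 0.363, -0.008]
wrist_force: [-0.3, -0.8, 0.1]
grip_width: 42.8
grip_force: 0.0
```

Call:
{"name": "jog_arm", "arguments": {
  "hand": [0,0,0.2,0.35,0.45],
  "travel": [
    [0,0,0.15],
    [0,0,0.3],
    [0,0,0.37],
    [0,0,0.38],
    [0,0,0.38]
  ],
  "spin": [0,0,0,0,0]
}}

```text
clock: 16.9
tool_pos: [534.6, 141.0, 13.3]
orientation: [3.121, 0.361, -0.0]
wrist_force: [0.3, 0.1, 0.7]
grip_width: 23.4
grip_force: 0.0
```

```bash
python3 - <<'E'
from h import *
goto(534.4,140.1,11,-76.6)
c=capture('side');p=np.array(get_state()['tool_pos']);u,v=proj(c,[p])[0]
x0,y0=int(u)-35,int(v)-35
save(c,'s5.png',(x0,y0,x0+70,y0+60),8)
E
```

```text
t 16.9 tcp [534.6 141.   13.3] phi -76.8 j6 1.58 tilt [-0. -0.] F [0.3 0.1 0.7] M [-0.    0.01  0.01] w 23.4 gf 0.0
 travel [-0.004  0.009  0.023] spin -0.002 or -0.002
```

View pics/s5.png

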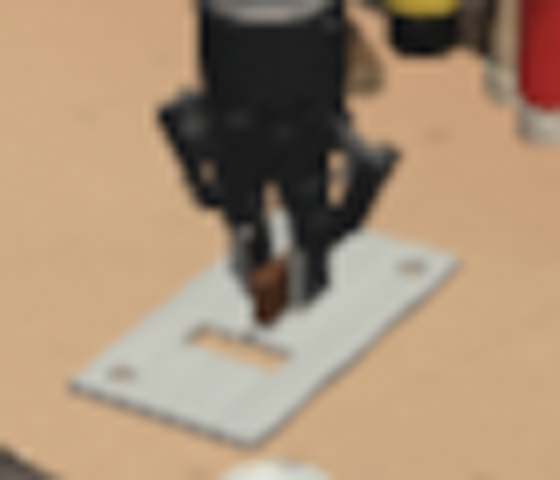

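Call:
{"name": "jog_arm", "arguments": {
  "hand": [0.5,0.55,0.6,0.65,0.7],
  "travel": [
    [0,0,0.02],
    [0,0,0.02],
    [0,0,0.02],
    [0,0,0.02],
    [0,0,0.02]
  ],
  "spin": [0,0,0,0,0],
  "force": 50
}}

```text
clock: 17.45
tool_pos: [534.6, 141.1, 11.4]
orientation: [-3.121, -0.361, -0.0]
wrist_force: [0.5, 0.1, -0.3]
grip_width: 12.6
grip_force: 0.0
```

Call:
{"name": "jog_arm", "arguments": {
  "hand": [0.8,0.9,1,1,1],
  "travel": [
    [0,0,0],
    [0,0,0],
    [0,0,0],
    [0,0,0],
    [0,0,0]
  ],
  "spin": [0,0,0,0,0],
  "force": 50
}}

```text
clock: 17.95
tool_pos: [534.7, 141.1, 11.6]
orientation: [-3.121, -0.361, -0.0]
wrist_force: [-1.8, -0.6, 4.7]
grip_width: 10.7
grip_force: 49.5
```

Call:
{"name": "jog_arm", "arguments": {
  "hand": [1,1,1,1,1],
  "travel": [
    [0,0,-0.1],
    [0,0,-0.3],
    [0,0,-0.6],
    [0,0,-1],
    [0,0,-1]
  ],
  "spin": [0,0,0,0,0]
}}

```text
clock: 18.45
tool_pos: [537.6, 141.8, 116.1]
orientation: [-3.12, -0.361, -0.013]
wrist_force: [0.3, -0.2, -2.5]
grip_width: 10.5
grip_force: 48.9
```

```bash
python3 - <<'E'
from h import *
th=np.radians(-19.7); goto(509.4+42*np.cos(th),-168.1+42*np.sin(th),130,-90-19.7)
E
```

```text
t 18.45 tcp [537.6 141.8 116.1] phi -76.8 j6 1.58 tilt [0.008 0.002] F [ 0.3 -0.2 -2.5] M [-0.01 -0.04  0.03] w 10.5 gf 48.9
 travel [-0.629  3.18  -0.145] spin 0.274 or 0.274
```

Call:
{"name": "jog_arm", "arguments": {
  "hand": [1,1,1,1,1],
  "travel": [
    [-0.03,0.15,0],
    [-0.08,0.4,0],
    [-0.14,0.7,0],
    [-0.2,1,0],
    [-0.2,1,0]
  ],
  "spin": [0,0,0,0,0]
}}

```text
clock: 18.95
tool_pos: [536.5, 35.5, 109.8]
orientation: [3.121, 0.356, -0.005]
wrist_force: [0.8, 0.0, -2.4]
grip_width: 11.0
grip_force: 49.1
```

Call:
{"name": "jog_arm", "arguments": {
  "hand": [1,1,1,1,1],
  "travel": [
    [-0.04,0.2,0],
    [-0.1,0.5,0],
    [-0.16,0.8,0],
    [-0.2,1,0],
    [-0.2,1,0]
  ],
  "spin": [0,0,0,0,0]
}}

```text
clock: 19.45
tool_pos: [540.4, -64.9, 110.2]
orientation: [-3.121, -0.357, 0.003]
wrist_force: [-0.2, 0.4, -2.7]
grip_width: 11.1
grip_force: 49.3
```

Call:
{"name": "jog_arm", "arguments": {
  "hand": [1,1,1,1,1],
  "travel": [
    [-0.04,0.2,0],
    [-0.1,0.5,0],
    [-0.16,0.8,0],
    [-0.2,1,0],
    [-0.2,1,0]
  ],
  "spin": [0,0,0,0,0]
}}

```text
clock: 19.95
tool_pos: [544.3, -166.0, 110.5]
orientation: [-3.121, -0.358, 0.001]
wrist_force: [0.6, -0.5, -2.3]
grip_width: 11.1
grip_force: 49.4
```

Call:
{"name": "jog_arm", "arguments": {
  "hand": [1,1,1,1,1],
  "travel": [
    [0,0.18,0],
    [0,0.18,0],
    [0,0.18,0],
    [0,0.18,0],
    [0,0.18,0]
  ],
  "spin": [0.06,0.12,0.18,0.24,0.274]
}}

```text
clock: 20.45
tool_pos: [548.2, -180.5, 110.5]
orientation: [-3.094, 0.542, 0.003]
wrist_force: [0.1, -0.1, -1.7]
grip_width: 11.0
grip_force: 49.4
```

```bash
python3 - <<'E'
from h import *
th=np.radians(-19.7); goto(509.4+42*np.cos(th),-168.1+42*np.sin(th),80,-90-19.7)
c=capture('top');s=capture('side');pickle.dump((c,s),open('t6.pkl','wb'))
p=get_state()['tool_pos'];h=p[2]-11.5
X,Y=p[0]-12*np.cos(th),p[1]-12*np.sin(th)
a=rectify(c,X,Y,th,h+6,3,(130,85))[...,::-1];b=rectify(s,X,Y,th,h+6,3,(130,85))[...,::-1]
cv2.imwrite('pics/o6.png',np.vstack([a,b])[:, :].copy() if 0 else cv2.resize(np.vstack([a,b]),None,fx=.58,fy=.58))
E
```

```text
t 20.45 tcp [ 548.2 -180.5  110.5] phi -109.9 j6 1.58 tilt [-0.002  0.001] F [ 0.1 -0.1 -1.7] M [-0.05  0.03 -0.04] w 11.0 gf 49.4
 travel [0.014 0.014 0.305] spin -0.002 or -0.002
```

View pics/o6.png

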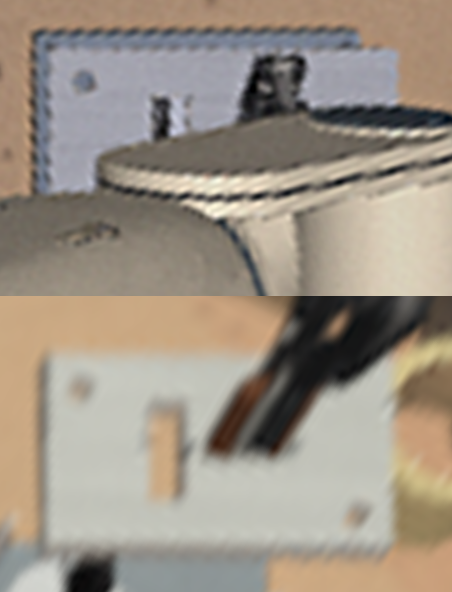

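Plate is held level and lines up with the housing: hole at (84,81) reads (−81.6, 38.5) vs (−80, 36), which equals the known camera offset. Lowering to just above the pins.

Call:
{"name": "jog_arm", "arguments": {
  "hand": [1,1,1,1],
  "travel": [
    [0.014,0.014,0.1],
    [0.014,0.014,0.2],
    [0.014,0.014,0.3],
    [0.014,0.014,0.3]
  ],
  "spin": [-0.001,-0.001,-0.001,-0.001]
}}

```text
clock: 20.95
tool_pos: [548.2, -183.5, 79.1]
orientation: [-3.095, 0.533, 0.006]
wrist_force: [-0.2, 0.7, -2.2]
grip_width: 11.0
grip_force: 49.4
```

Call:
{"name": "jog_arm", "arguments": {
  "hand": [1,1,1,1],
  "travel": [
    [0,0,0.07],
    [0,0,0.14],
    [0,0,0.2],
    [0,0,0.2]
  ],
  "spin": [0,0,0,0]
}}

```text
clock: 21.35
tool_pos: [549.1, -183.9, 60.4]
orientation: [-3.096, 0.533, 0.002]
wrist_force: [0.8, 0.7, -1.9]
grip_width: 11.0
grip_force: 49.4
```

```bash
python3 - <<'E'
from h import *
th=np.radians(-19.7); goto(509.4+42*np.cos(th),-168.1+42*np.sin(th),50,-90-19.7)
c=capture('top');s=capture('side');pickle.dump((c,s),open('t7.pkl','wb'))
p=get_state()['tool_pos'];h=p[2]-11.5
X,Y=p[0]-12*np.cos(th),p[1]-12*np.sin(th)
def ortho(k,h,a,b):
    q=[X+np.cos(th)*a-np.sin(th)*b,Y+np.sin(th)*a+np.cos(th)*b]
    return cv2.resize(rectify(k,*q,th,h,10,(18,18))[...,::-1],(260,260))
# row: top cam hole1 ; top slot ; side hole1; side hole2
A=np.hstack([ortho(c,h+6,-80,36),ortho(c,h+6,-30,12),ortho(c,h+6,-30,24)])
B=np.hstack([ortho(s,h+6,-80,36),ortho(s,h+6,80,-36),ortho(s,h+6,-30,0)])
cv2.imwrite('pics/o7.png',np.vstack([A,B]))
E
```

```text
t 21.35 tcp [ 549.1 -183.9   60.4] phi -109.6 j6 1.57 tilt [-0.001  0.001] F [ 0.8  0.7 -1.9] M [ 0.   -0.04 -0.  ] w 11.0 gf 49.4
 travel [-0.006 -0.015  0.104] spin 0.001 or 0.001
```

View pics/o7.png

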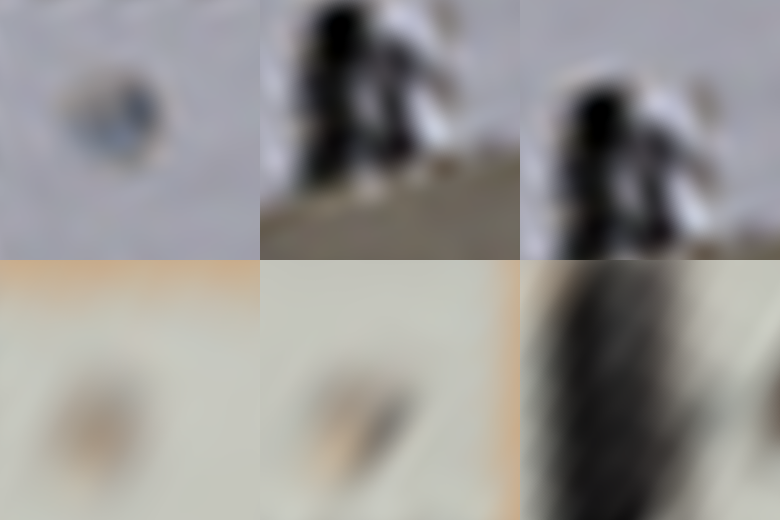

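Ten pictures used. The crops show hole 1 and slot roughly over pin and knob. Combining the successive knob grips (constraints across the bar) puts the knob axis at ≈(509.8,−166.8), so I correct ~3 mm in local +y before descending, then go by force.

Call:
{"name": "jog_arm", "arguments": {
  "hand": [1,1,1],
  "travel": [
    [-0.005,-0.029,0],
    [-0.005,-0.029,0],
    [-0.005,-0.029,0]
  ],
  "spin": [0,0,0]
}}

```text
clock: 21.75
tool_pos: [550.4, -181.0, 61.6]
orientation: [3.096, -0.533, 0.001]
wrist_force: [-0.2, -0.4, -2.3]
grip_width: 10.9
grip_force: 49.4
```

```bash
python3 - <<'E'
from h import *
th=np.radians(-19.7); goto(509.8+42*np.cos(th),-166.8+42*np.sin(th),50,-90-19.7)
# visual check: hole1 in plate now vs pin1 expected, both by top camera
c=capture('top');p=get_state()['tool_pos']
X,Y=p[0]-12*np.cos(th),p[1]-12*np.sin(th)
def l2w(X,Y,a,b): return X+np.cos(th)*a-np.sin(th)*b,Y+np.sin(th)*a+np.cos(th)*b
q=l2w(X,Y,-80,36); g=rectify(c,*q,th,p[2]-11.5+6,10,(14,14)).astype(float).min(2)
w=np.clip(np.median(g)-12-g,0,30); a,b=np.meshgrid((np.arange(280)+.5)/10-14,14-(np.arange(280)+.5)/10); w[np.hypot(a,b)>11]=0
print('hole off (local, cam)',(w*a).sum()/w.sum(),(w*b).sum()/w.sum(),(w>0).sum()/100)
E
```

```text
t 21.75 tcp [ 550.4 -181.    61.6] phi -109.5 j6 1.57 tilt [ 0. -0.] F [-0.2 -0.4 -2.3] M [-0.   -0.02 -0.  ] w 10.9 gf 49.4
 travel [-0.01   0.003  0.116] spin 0.001 or 0.001
hole off (local, cam) -0.35644252416452094 1.10835377937152 157.89
```

Call:
{"name": "jog_arm", "arguments": {
  "hand": [1,1,1,1,1],
  "travel": [
    [-0.01,-0.002,0],
    [-0.01,-0.002,0.04],
    [-0.01,-0.002,0.07],
    [-0.01,-0.002,0.1],
    [-0.01,-0.002,0.1]
  ],
  "spin": [0,0,0,0,0]
}}

```text
clock: 22.3
tool_pos: [548.9, -180.5, 50.7]
orientation: [-3.096, 0.533, 0.002]
wrist_force: [-0.2, -0.6, -1.7]
grip_width: 11.2
grip_force: 49.4
```

```bash
python3 - <<'E'
from h import *
th=np.radians(-19.7); goto(509.8+42*np.cos(th),-166.8+42*np.sin(th),34,-90-19.7)
E
```

```text
t 22.3 tcp [ 548.9 -180.5   50.7] phi -109.6 j6 1.57 tilt [-0.001  0.   ] F [-0.2 -0.6 -1.7] M [-0.   -0.05 -0.01] w 11.2 gf 49.4
 travel [0.006 0.003 0.167] spin 0.001 or 0.001
```

No contact with the underside 7 mm below the pin tips: both holes are on. Continue.

Call:
{"name": "jog_arm", "arguments": {
  "hand": [1,1,1],
  "travel": [
    [0.003,0.001,0.03],
    [0.003,0.001,0.06],
    [0.003,0.001,0.06]
  ],
  "spin": [0,0,0]
}}

```text
clock: 22.6
tool_pos: [549.3, -180.7, 44.9]
orientation: [-3.096, 0.533, 0.001]
wrist_force: [-0.3, -0.2, -1.8]
grip_width: 10.8
grip_force: 49.4
```

Call:
{"name": "jog_arm", "arguments": {
  "hand": [1,1,1],
  "travel": [
    [0,0,0.03],
    [0,0,0.05],
    [0,0,0.05]
  ],
  "spin": [0,0,0]
}}

```text
clock: 22.9
tool_pos: [549.3, -180.7, 40.0]
orientation: [-3.096, 0.533, 0.001]
wrist_force: [-0.3, 0.1, -1.4]
grip_width: 10.7
grip_force: 49.4
```

Call:
{"name": "jog_arm", "arguments": {
  "hand": [1,1,1],
  "travel": [
    [0,0,0.02],
    [0,0,0.045],
    [0,0,0.045]
  ],
  "spin": [0,0,0]
}}

```text
clock: 23.2
tool_pos: [549.3, -180.7, 35.5]
orientation: [-3.096, 0.534, 0.001]
wrist_force: [-0.2, 0.0, -2.3]
grip_width: 11.1
grip_force: 49.4
```

Call:
{"name": "jog_arm", "arguments": {
  "hand": [1,1,1],
  "travel": [
    [0,0,0.01],
    [0,0,0.015],
    [0,0,0.015]
  ],
  "spin": [0,0,0]
}}

```text
clock: 23.5
tool_pos: [549.5, -180.8, 34.3]
orientation: [-3.096, 0.533, 0.0]
wrist_force: [0.4, 0.3, -2.7]
grip_width: 11.2
grip_force: 49.4
```

Call:
{"name": "jog_arm", "arguments": {
  "hand": [1,1],
  "travel": [
    [0,0,0.006],
    [0,0,0.006]
  ],
  "spin": [0,0]
}}

```text
clock: 23.7
tool_pos: [549.5, -180.8, 33.7]
orientation: [3.096, -0.533, 0.0]
wrist_force: [-0.3, -0.3, -2.1]
grip_width: 10.8
grip_force: 49.4
```

Call:
{"name": "jog_arm", "arguments": {
  "hand": [1,1],
  "travel": [
    [0,0,0.006],
    [0,0,0.006]
  ],
  "spin": [0,0]
}}

```text
clock: 23.9
tool_pos: [549.6, -180.8, 33.6]
orientation: [3.096, -0.533, 0.0]
wrist_force: [-2.1, 0.2, 4.6]
grip_width: 10.7
grip_force: 50.2
```

Seated (Fz rises at the expected height 33.6). Let go gently and retreat.

Call:
{"name": "jog_arm", "arguments": {
  "hand": [0.7,0.65,0.5,0.3,0.2],
  "travel": [
    [0,0,0],
    [0,0,0],
    [0,0,0],
    [0,0,0],
    [0,0,0]
  ],
  "spin": [0,0,0,0,0]
}}

```text
clock: 24.4
tool_pos: [549.6, -180.8, 33.1]
orientation: [3.096, -0.533, 0.0]
wrist_force: [0.4, 0.3, -0.9]
grip_width: 34.5
grip_force: 0.0
```

Call:
{"name": "jog_arm", "arguments": {
  "hand": [0.2,0.2,0.2,0.2,0.2],
  "travel": [
    [0,0,-0.1],
    [0,0,-0.3],
    [0,0,-0.6],
    [0,0,-1],
    [0,0,-1]
  ],
  "spin": [0,0,0,0,0]
}}

```text
clock: 24.9
tool_pos: [552.9, -182.0, 138.8]
orientation: [3.094, -0.533, 0.015]
wrist_force: [0.9, 0.6, 1.0]
grip_width: 34.0
grip_force: 0.0
```

Call:
{"name": "jog_arm", "arguments": {
  "hand": [0.2,0.2,0.2,0.2],
  "travel": [
    [0,-0.5,-0.3],
    [0,-1,-0.6],
    [0,-1,-1],
    [0,-1,-1]
  ],
  "spin": [0,0,0,0]
}}

```text
clock: 25.3
tool_pos: [587.1, -85.0, 239.4]
orientation: [-3.096, 0.529, -0.017]
wrist_force: [1.5, 0.2, 1.3]
grip_width: 34.1
grip_force: 0.0
```

Call:
{"name": "jog_arm", "arguments": {
  "hand": [0.2,0.2,0.2,0.2],
  "travel": [
    [0,-0.5,0],
    [0,-1,0],
    [0,-1,0],
    [0,-1,0]
  ],
  "spin": [0,0,0,0]
}}

```text
clock: 25.7
tool_pos: [616.2, 8.5, 232.5]
orientation: [3.096, -0.53, -0.001]
wrist_force: [-0.5, -0.3, -0.3]
grip_width: 34.0
grip_force: 0.0
```

Call:
{"name": "jog_arm", "arguments": {
  "hand": [0.2,0.2,0.2,0.2],
  "travel": [
    [0,-0.5,0],
    [0,-1,0],
    [0,-1,0],
    [0,-1,0]
  ],
  "spin": [0,0,0,0]
}}

```text
clock: 26.1
tool_pos: [649.6, 101.4, 232.4]
orientation: [3.095, -0.532, -0.002]
wrist_force: [-0.7, 0.5, -0.2]
grip_width: 34.1
grip_force: 0.0
```

```bash
python3 - <<'E'
from h import *
c=capture('top');pickle.dump(c,open('t9.pkl','wb'))
x,y,th,cc=fit(c,'cover',537.1,-174.2,np.radians(-19.5),h=28) if 0 else (537.1,-174.2,np.radians(-19.5),0)
Q=cloud(c); d=Q[...,:2]-[x,y]; a=np.cos(th)*d[...,0]+np.sin(th)*d[...,1]; b=-np.sin(th)*d[...,0]+np.cos(th)*d[...,1]; z=Q[...,2]
for n,m in(('corner++',(abs(a-75)<15)&(abs(b-35)<12)),('corner+-',(abs(a-55)<12)&(abs(b+38)<10)),('corner-+',(abs(a+55)<12)&(abs(b-40)<10)),('corner--',(abs(a+80)<12)&(abs(b+38)<10)),('knob',(abs(a+30)<5)&(abs(b)<12)),('rib',(abs(a-12)<14)&(abs(b)<4)) ):
    print(n,m.sum(),np.nanmedian(z[m]).round(1),np.nanmax(z[m]).round(1), c['image'][m].mean(0).round())
g=lambda k:rectify(k,537.3,-174.7,np.radians(-19.86),28,3,(130,85)).astype(float)
im=g(c); r=im[...,0]-im[...,2]
# outline of plate at h=28 (R-B separates bench)
m=(r<35).astype(np.uint8); m=cv2.morphologyEx(m,cv2.MORPH_OPEN,np.ones((9,9))); k=max(cv2.findContours(m,0,2)[0],key=cv2.contourArea); R=cv2.minAreaRect(k); print('outline centre',np.round((np.array(R[0])/3-[130,85])*[1,-1],1),'size',np.round(np.array(R[1])/3,1),R[2])
s=get_state();print(s['clock'],s['tool_pos'],s['wrist_force'])
E
```

```text
corner++ 57 27.7 36.7 [157. 158. 168.]
corner+- 35 27.8 31.8 [157. 158. 168.]
corner-+ 40 28.8 35.6 [161. 162. 172.]
corner-- 37 28.9 34.3 [158. 158. 168.]
knob 20 57.7 62.0 [43. 42. 43.]
rib 21 56.6 63.9 [89. 58. 42.]
outline centre [-10.3  14.5] size [141.  239.3] 90.0
26.15 [649.31447757 100.64861206 232.47917455] [-0.12866853  0.75803186 -0.22248547]
```

Plate surface reads 28 mm at all four corners (22 + 6), and the knob stands through the slot at 58 mm. Handing in.

```bash
python3 -c "
from bench import hand_in
print(hand_in())"
```

```text
the job is handed in; nothing more can be done
None
```

The job is handed in: the knob is turned back against its zero stop, and the cover sits flush over both pins with the knob up through the slot. The plate has been let go, the counter had not moved when checked after the knob turn, and the bystanders were not touched.

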